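Draw the sprung length gauge to its mark

TASK

Pull the instrument tray out of the low grey cabinet fully to its stop, then draw the sprung gauge rod inside it out by its yellow post until the black pointer stands over the red length mark on the white scale. The spring pulls the rod back, so finish while still holding the post with the pointer on the mark. Leave the two vials and the stone at the cabinet's corners where they are.

Things in the scene. Friction and masses are not known exactly. Their poses are not given: they have to be found in the camera images.
- cabinet: low grey bench-top cabinet, 200 (x) by 330 (y) by 92 mm high, fixed to the bench; origin at the centre of its underside, on the bench top. Its open front faces its own -x, toward the robot; its y axis runs along its front. The tray and all the gauge parts keep its directions. Its place and yaw vary
- tray (a joint): the tray's travel out of the cabinet along the cabinet's -x: 0 shut, 0.11 m fully out at its stop. It has about 3 N of sliding friction and stays where it is left
- tray_handle (a point): middle of the tray's steel bar handle: a round bar 10 mm thick and 90 mm long along the cabinet's y, 60 mm above the bench, its centre line 35 mm in front of the blue front panel (panel top 72 mm above the bench, cabinet top 92 mm). It can be pinched from above across the bar, one finger going between the bar and the panel
- rod (a joint): how far the gauge rod is drawn out of its black tube along the cabinet's +y (to the robot's left): 0 at rest, 0.105 m at its end stop. An inner spring pulls it back with about 2.3 N at the start, rising by 45 N per m (about 6.5 N at 0.095 m), so that it snaps home if let go
- grip_post: the yellow upright post on the rod's end by which it is drawn: 14 by 14 mm in plan, 32 to 78 mm above the bench, edges square to the cabinet; origin at the centre of its foot. It stands 46 mm behind the inside of the tray's front panel, under the cabinet's roof until the tray is out
- post_grip (a point): centre of the yellow post, 60 mm above the bench, a good height to grip it. At rest the post has 43 mm free on its -y side to the tube's brass mouth, and 131 mm on its +y side to the tray's side wall (top 30 mm above the bench); the tray's floor is 17 mm above the bench
- pointer (a point): tip region of the black pointer blade, 3 mm wide along y, carried by the rod over the white scale, 46 mm above the bench, level in y with the post's centre and 34 mm behind it
- length_mark (a point): centre of the red length mark, a flat band 10 mm wide along y across the white scale, a bar whose top is 42 mm above the bench and whose near edge is 23 mm behind the post's centre. It lies 45 to 90 mm to the cabinet's +y of the pointer at rest; where it lies varies. It cannot be moved by hand
- white_vial: vial with a white cap, 34 mm across, 68 mm high, standing loose in front of the cabinet's left (+y) corner, beside the tray's way; origin at the centre of its underside. Leave alone
- blue_vial: vial with a blue cap, 32 mm across, 64 mm high, standing loose in front of the cabinet's right (-y) corner, beside the tray's way; origin at the centre of its underside. Leave alone
- matrix_stone: flat light brown stone, 58 by 56 by 29 mm, lying loose in front of the cabinet's right (-y) corner, beside the tray's way; origin at the centre of its underside. Leave alone

How it is judged:
By the outcome, as a careful person would: the job done as asked, in the order asked, and still so for the second after the job is handed in, while the arm keeps its last pose, push and grip.
It also fails if it takes over 48 s, if anything falls off the work surface, if the arm or the gripper's body presses on something with over 40 N, if the wrist force passes 120 N, or if a joint passes its speed limit or range.

ROBOT

A 6-joint arm with a two-finger parallel gripper is mounted at the origin on a cart in front of the work surface, level with it; the furniture and walls round the work are solid. World frame = base frame: x ahead of the robot, y to its left, z up, the work surface at z = 0. Lengths are in m, angles in rad, forces in N, time in s.
With the tool pointing down it reaches from about 0.2 to 0.875 m from the base axis. Payload 3.4 kg.
Tool frame: the origin (TCP) lies at the very end of the fingers, on their centre line; the grasp point (between the pads) lies 19 mm behind it; z points along the fingers, y is the line along which they close (so a half turn about z gives the same grasp; the last joint's range is limited). The gripper opens to 94 mm and grips with 3 to 60 N. Pads are 16 mm wide; open, the fingers measure 119 mm over their backs; the gripper's body (75 mm by 177 mm) begins 78 mm behind the grasp point.
Start: joints at [1.149, 0.276, 1.505, -0, 1.361, -0.121], TCP at [0.17, 0.549, 0.205] pointing down, gripper open.
Joint ranges: [-2.89, 2.89], [-0.75, 2.08], [0.22, 2.7], [-1.18, 4.32], [0.11, 2.71], [-2.7, 2.7]. Speed limits (rad/s): [2.57, 2.57, 3.14, 3.14, 3.14, 3.14].

INTERFACE

Orientations are given as a unit quaternion [w, x, y, z].
In Python, from cell import * gives the robot as it stands.
- The arm moves only by the tool step_arm, never from a script. Its argument "commands" is a list that holds one entry, the list of rows, each a list of 4 numbers: the shift along the tool's x, y, z in units of 0.75 m (1.0 is 0.75 m), then the turn about the tool's z in units of 90 degrees (1.0 is 90 degrees). A call has 1 to 8 rows; each row shifts and turns the commanded pose from where the row before left it, along the tool's axes as they then stand; what a row does not reach is not made up. A row lasts 1/8 s, in which the tool goes at most 62.5 mm and 10.7 degrees, less where a joint would pass 70% of its speed; a pose out of reach is approached as far as the arm can. A call with a number of a shift or a turn outside -1 to 1 is refused whole. A call with a gripper value outside its range is refused whole. "claw" is the opening, from 0 (shut) to 1 (fully open), set as the call begins (left out, the last holds). The fingers move at their own pace and stop on an object; the grip force is fixed at half the most. Time passes only in rows, so rows that do not move let the fingers close. It gives the time, the measured TCP pose, the force, the opening and the grip force at its end, in the units of the state.
- sense(): the state, without advancing time (a new reading comes with each control period).
- get_image(name): name is "scene" or "top"; returns a dict with "pixels" (384x512x3 uint8, blue, green, red), "range_z" (384x512 float32, m along the optical axis (not along the pixel's ray), 0 where there is no reading), "K" (3x3 intrinsics, pixels), "R" (3x3) and "t" (3): a world point X has camera coordinates R X + t. Camera axes: x right, y down, z forward; pixel columns grow to the right and rows downward; lengths in m; the calibration is good to about 2 mm. A picture is of the moment at which its call begins.
- finish_job(): hands the job in; it is judged then, once.
The state is a dict: "t": time; "joints": joint angles; "dq": joint speeds; "joint_efforts": joint torques, N m; "eef_pos": TCP position; "orientation": TCP orientation; "force": force on the tool from outside, world axes, zero at the start; "torque": the same for the moment, N m; "width": finger opening in m; "finger_force": force on a finger pad.
Only numpy, scipy, OpenCV 4.12 (cv2) and the standard library are available. Lean on these libraries where they do the work, as an engineer would, in place of code of your own. Each camera call takes 0.05 s, during which the arm holds its last target. There are 200 camera calls.

## Working session

There is one attempt and no reset: what is moved stays moved. The work goes in short steps, Python scripts to look and compute and a tool call to move; the robot and the scene stay as the last step left them, time stands still between calls to the robot, and variables do not carry over. Pictures are saved under pics/ and viewed, at most 10 in all, crops included, and the job is handed in when it is done.

Besides the shell and the picture viewer there is one more tool, called after "Emit:" as name(argument=value, ...) on one line, values as JSON. step_arm: Moves the arm, as the interface text tells. Its arguments: {"type":"object","properties":{"commands":{"type":"array"},"claw":{"type":"number"}},"required":["commands"]}

```bash
mkdir -p pics; cat > h.py <<'E'
from cell import *
import numpy as np, cv2
def pts(im):
    K,R,t=im["K"],im["R"],im["t"];z=im["range_z"]
    v,u=np.mgrid[:z.shape[0],:z.shape[1]]
    c=np.stack([(u-K[0,2])/K[0,0]*z,(v-K[1,2])/K[1,1]*z,z],-1)
    return (c-t)@R
def ray(im,u,v,h):
    K,R,t=im["K"],im["R"],im["t"]
    d=R.T@np.array([(u-K[0,2])/K[0,0],(v-K[1,2])/K[1,1],1]);o=-R.T@t
    return o+d*(h-o[2])/d[2]
E
python3 - <<'E'
from h import *
for n in("top","scene"):
    im=get_image(n);cv2.imwrite(f"pics/{n}0.png",im["pixels"]);print(n,im["R"].round(3).tolist(),im["t"].round(3),im["K"][0,0])
    np.save(n+"0.npy",im,allow_pickle=True)
print(sense())
E
```

```text
top [[-0.022, -1.0, -0.004], [-0.971, 0.022, -0.238], [0.238, -0.002, -0.971]] [-0.097  0.602  0.766] 405.23202880362913
scene [[0.53, -0.848, -0.005], [-0.642, -0.398, -0.655], [0.553, 0.35, -0.756]] [-0.401  0.389  0.723] 371.22076410522004
{'t': 0.1, 'joints': array([ 1.14900453e+00,  2.76518880e-01,  1.50594415e+00,  7.93568745e-06,
        1.36069908e+00, -1.20991120e-01]), 'dq': array([-0.00085007, -0.00081025, -0.00382149,  0.00162863,  0.00103229,
       -0.0006546 ]), 'joint_efforts': array([ 3.19418570e-03, -4.05452478e+01, -2.37779939e+01,  7.03321444e-02,
        2.99055828e-02, -5.19090793e-05]), 'eef_pos': array([0.17016358, 0.54874258, 0.20472344]), 'orientation': array([-2.14101804e-04,  1.49834737e-01,  9.88710744e-01, -7.54966252e-04]), 'force': array([-0.46156094, -0.30075086,  0.36808581]), 'torque': array([0.03726195, 0.02375042, 0.00224459]), 'finger_force': 0.0, 'width': 0.09433219516067491}
```

View pics/top0.png

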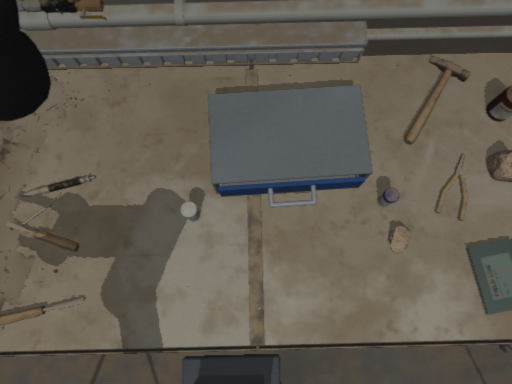

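View pics/scene0.png

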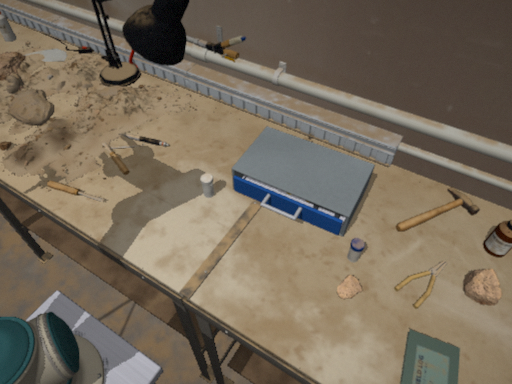

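The top view shows the grey cabinet top at about (208–370, 86–187) and the handle bar from (271,204) to (315,202). The white vial is at (189,209), the blue vial at (390,196) and the stone at (399,237). The scene view agrees.

```bash
python3 - <<'E'
from h import *
im=np.load("top0.npy",allow_pickle=True).item();P=pts(im)
m=(abs(P[...,2]-.092)<.008);m[:70]=0;m[200:]=0;m[:,:195]=0;m[:,385:]=0
q=P[m][:,:2].astype(np.float32);print(len(q),np.median(P[m][:,2]))
r=cv2.minAreaRect(q);print(r, cv2.boxPoints(r))
mm=m.astype(np.uint8);c=max(cv2.findContours(mm,0,2)[0],key=cv2.contourArea);
a=cv2.boxPoints(cv2.minAreaRect(c));print(a)
ap=cv2.approxPolyDP(c,6,True)[:,0];print(ap.tolist())
for p in ap: print(ray(im,*p,.092).round(4))
# handle
for u in range(262,324,6):
  for v in range(186,212):pass
  col=P[186:212,u];k=np.where((col[:,2]>.045)&(col[:,2]<.075))[0]
  print(u,[(186+i,*(col[i]*1000).round().astype(int)) for i in k])
for n,(u,v,h) in dict(w=(189,209,.068),b=(390,196,.064),s=(399,237,.029)).items():print(n,ray(im,u,v,h).round(3),P[v,u].round(3))
E
```

```text
14041 0.09285603168927269
((0.7233348488807678, -0.17515195906162262), (0.20061160624027252, 0.3307517170906067), 2.6960620880126953) [[ 0.61536115 -0.01467733]
 [ 0.63091904 -0.3450629 ]
 [ 0.83130854 -0.3356266 ]
 [ 0.81575066 -0.00524101]]
[[204.8971   94.11826]
 [365.235    82.98368]
 [371.48572 172.99405]
 [211.14783 184.12863]]
[[359, 85], [208, 94], [211, 182], [370, 173]]
[ 0.8283 -0.3332  0.092 ]
[ 0.8147 -0.0077  0.092 ]
[ 0.6187 -0.0153  0.092 ]
[ 0.6304 -0.3397  0.092 ]
262 [(np.int64(186), np.int64(613), np.int64(-119), np.int64(73)), (np.int64(187), np.int64(611), np.int64(-119), np.int64(71)), (np.int64(188), np.int64(610), np.int64(-119), np.int64(67)), (np.int64(189), np.int64(610), np.int64(-119), np.int64(60)), (np.int64(190), np.int64(610), np.int64(-119), np.int64(50))]
268 [(np.int64(187), np.int64(611), np.int64(-131), np.int64(70)), (np.int64(188), np.int64(610), np.int64(-131), np.int64(66)), (np.int64(189), np.int64(609), np.int64(-132), np.int64(62)), (np.int64(190), np.int64(606), np.int64(-131), np.int64(65)), (np.int64(191), np.int64(604), np.int64(-131)
[... 3653 characters left out ...]
nt64(203), np.int64(577), np.int64(-218), np.int64(63)), (np.int64(204), np.int64(575), np.int64(-218), np.int64(61))]
316 [(np.int64(186), np.int64(616), np.int64(-234), np.int64(53)), (np.int64(198), np.int64(588), np.int64(-231), np.int64(61)), (np.int64(199), np.int64(585), np.int64(-231), np.int64(65)), (np.int64(200), np.int64(583), np.int64(-231), np.int64(64)), (np.int64(201), np.int64(581), np.int64(-230), np.int64(64)), (np.int64(202), np.int64(578), np.int64(-230), np.int64(64))]
322 [(np.int64(186), np.int64(615), np.int64(-247), np.int64(53))]
w [0.569 0.032 0.068] [0.569 0.032 0.068]
b [ 0.588 -0.385  0.064] [ 0.588 -0.385  0.064]
s [ 0.506 -0.407  0.029] [ 0.507 -0.408  0.025]
```

Emit:
step_arm(commands=[[[0, 0, 0, 0.1113], [0, 0, 0, 0.1113], [0, 0, 0, 0.1113], [0, 0, 0, 0.1113], [0, 0, 0, 0.1113], [0, 0, 0, 0.1113], [0, 0, 0, 0.1113], [0, 0, 0, 0]]], claw=0.34)

```text
t: 1.1
eef_pos: [0.1703, 0.549, 0.2051]
orientation: [0.0, 0.69, 0.724, -0.0]
force: [0.3, 0.5, 0.3]
width: 0.032
finger_force: 0.0
```

Emit:
step_arm(commands=[[[-0.0625, 0.031, 0, 0], [-0.0625, 0.031, 0, 0], [-0.0625, 0.031, 0, 0], [-0.0625, 0.031, 0, 0], [-0.0625, 0.031, 0, 0], [-0.0625, 0.031, 0, 0], [-0.0625, 0.031, 0, 0], [-0.0625, 0.031, 0, 0]]])

```text
t: 2.1
eef_pos: [0.374, 0.1817, 0.2055]
orientation: [0.0, 0.689, 0.724, 0.0]
force: [0.1, 0.2, -0.1]
width: 0.032
finger_force: 0.0
```

Emit:
step_arm(commands=[[[-0.0625, 0.031, 0, 0], [-0.0625, 0.031, 0, 0], [-0.0625, 0.031, 0, 0], [-0.0625, 0.031, 0, 0], [-0.0625, 0.031, 0, 0], [-0.0625, 0.031, 0, 0], [-0.0625, 0.031, 0, 0], [0, 0, 0, 0]]])

```text
t: 3.1
eef_pos: [0.5526, -0.1403, 0.2045]
orientation: [0.0, 0.691, 0.723, -0.0]
force: [-0.4, 1.6, 0.4]
width: 0.0319
finger_force: 0.0
```

Emit:
step_arm(commands=[[[-0.057, 0.031, 0, 0], [0, 0, 0.045, 0], [0, 0, 0.045, 0], [0, 0, 0.045, 0], [0, 0, 0.0415, 0], [0, 0, 0.0415, 0], [0, 0, 0, 0]]])

```text
t: 3.98
eef_pos: [0.5738, -0.1765, 0.0398]
orientation: [-0.003, 0.69, 0.724, -0.001]
force: [0.1, -0.5, 0.4]
width: 0.032
finger_force: 0.0
```

```bash
python3 - <<'E'
from h import *
im=get_image("scene");cv2.imwrite("pics/s1.png",cv2.resize(im["pixels"][120:270,200:400],None,fx=3,fy=3))
s=sense();print(s["eef_pos"],s["force"],s["width"])
E
```

```text
[ 0.57539115 -0.17737701  0.04153003] [ 0.30095929 -0.81798203  0.21739444] 0.031801974074550966
```

View pics/s1.png

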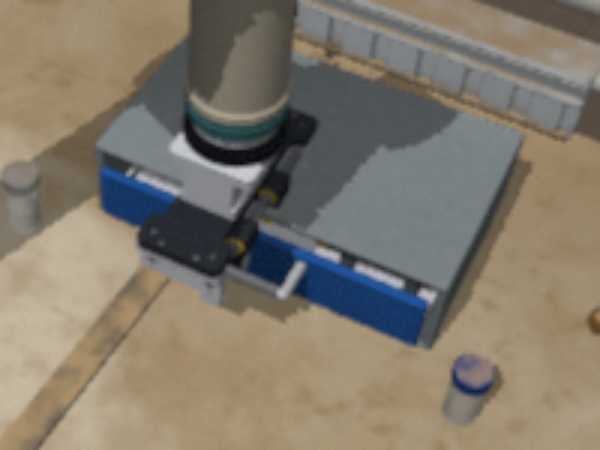

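The scene crop shows the fingers straddling the handle bar at about crop (230,265), clear of the blue panel. Next I'll grip it and pull.

Emit:
step_arm(commands=[[[0, 0, 0, 0], [0, 0, 0, 0], [0, 0, 0, 0], [0, 0, 0, 0]]], claw=0)

```text
t: 4.53
eef_pos: [0.5766, -0.1789, 0.0432]
orientation: [0.001, 0.691, 0.723, 0.0]
force: [-1.4, 0.4, 5.2]
width: 0.0087
finger_force: 30.0
```

Emit:
step_arm(commands=[[[0, -0.018, 0, 0], [0, -0.018, 0, 0], [0, -0.018, 0, 0], [0, -0.018, 0, 0], [0, -0.018, 0, 0], [0, -0.018, 0, 0], [0, -0.018, 0, 0], [0, -0.018, 0, 0]]])

```text
t: 5.52
eef_pos: [0.471, -0.1838, 0.0432]
orientation: [0.003, 0.691, 0.723, 0.002]
force: [26.3, 7.9, -17.2]
width: 0.009
finger_force: 30.0
```

Emit:
step_arm(commands=[[[0, 0, 0, 0], [0, 0, 0, 0]]])

```text
t: 5.78
eef_pos: [0.4711, -0.1838, 0.0431]
orientation: [0.003, 0.691, 0.723, 0.002]
force: [6.2, 3.7, 3.5]
width: 0.0088
finger_force: 30.0
```

```bash
cat > tr.py <<'E'
from h import *
im=get_image("top");P=pts(im);np.save("top1.npy",im,allow_pickle=True)
cv2.imwrite("pics/t%d.png"%int(sense()["t"]*100),cv2.resize(im["pixels"][80:300,170:420],None,fx=3,fy=3))
s=sense();print(s["eef_pos"],s["force"],s["width"])
b=im["pixels"].astype(int);m=(b[...,0]>b[...,2]+40)&(P[...,2]>.06)&(P[...,2]<.08)&(P[...,1]>-.34)&(P[...,1]<0)
q=P[m]; 
for y in np.arange(-.31,-.02,.04):
    k=q[abs(q[:,1]-y)<.01]
    if len(k):print(y.round(2),k[:,0].min().round(4),k[:,0].max().round(4))
E
python3 tr.py; ls pics
```

```text
[ 0.47110862 -0.18380281  0.04311714] [5.67520989 3.56427124 4.01391473] 0.0089129390607146
-0.11 0.5036 0.5119
-0.07 0.5021 0.5103
-0.03 0.5007 0.5089
s1.png
scene0.png
t582.png
top0.png
```

Emit:
step_arm(commands=[[[0, -0.005, 0, 0], [0, -0.005, 0, 0], [0, 0, 0, 0], [0, 0, 0, 0]]])

```text
t: 6.32
eef_pos: [0.4712, -0.1839, 0.0432]
orientation: [0.008, 0.692, 0.721, 0.007]
force: [22.3, 8.6, -9.5]
width: 0.009
finger_force: 30.0
```

```bash
python3 tr.py; ls pics
```

```text
[ 0.47124073 -0.18390679  0.04323105] [22.31108611  9.10286289 -8.3549949 ] 0.008604734544999477
-0.11 0.504 0.5114
-0.07 0.5023 0.5102
-0.03 0.501 0.509
s1.png
scene0.png
t582.png
t637.png
top0.png
```

Emit:
step_arm(commands=[[[0, 0.006, 0, 0], [0, 0, 0, 0]]])

```text
t: 6.62
eef_pos: [0.4712, -0.1839, 0.0431]
orientation: [0.004, 0.691, 0.722, 0.004]
force: [12.3, 5.3, -1.5]
width: 0.0091
finger_force: 30.0
```

Emit:
step_arm(commands=[[[0, 0, 0, 0], [0, 0, 0, 0], [0, 0, 0, 0], [0, 0, 0, 0]]], claw=0.32)

```text
t: 7.12
eef_pos: [0.4644, -0.1837, 0.0416]
orientation: [-0.001, 0.691, 0.723, -0.0]
force: [-0.3, -0.4, -1.0]
width: 0.0304
finger_force: 0.0
```

Emit:
step_arm(commands=[[[0, 0, -0.06, 0], [0, 0, -0.06, 0], [0, 0, -0.06, 0], [0, -0.08, -0.06, 0], [0, -0.08, 0, 0], [0, -0.08, 0, 0], [0, 0, 0, 0]]], claw=0.53)

```text
t: 8.0
eef_pos: [0.2919, -0.1907, 0.2142]
orientation: [-0.001, 0.692, 0.722, -0.0]
force: [0.7, -0.0, 0.0]
width: 0.0499
finger_force: 0.0
```

```bash
python3 tr.py; ls pics; python3 - <<'E'
from h import *
im=get_image("scene");np.save("scene1.npy",im,allow_pickle=True)
cv2.imwrite("pics/s2.png",cv2.resize(im["pixels"][120:320,180:400],None,fx=3,fy=3))
E
cp pics/$(ls -t pics|grep ^t|grep -v top|head -1) pics/tA.png
```

```text
[ 0.29427447 -0.19149776  0.21453113] [ 0.02202753 -0.77596943 -0.00357763] 0.0505036773284939
-0.31 0.5134 0.523
-0.27 0.5113 0.5201
-0.23 0.5123 0.5167
-0.19 0.5111 0.5154
-0.15 0.5063 0.5145
-0.11 0.5042 0.5112
-0.07 0.5035 0.51
-0.03 0.5024 0.5069
s1.png
scene0.png
t582.png
t637.png
t805.png
top0.png
```

View pics/tA.png

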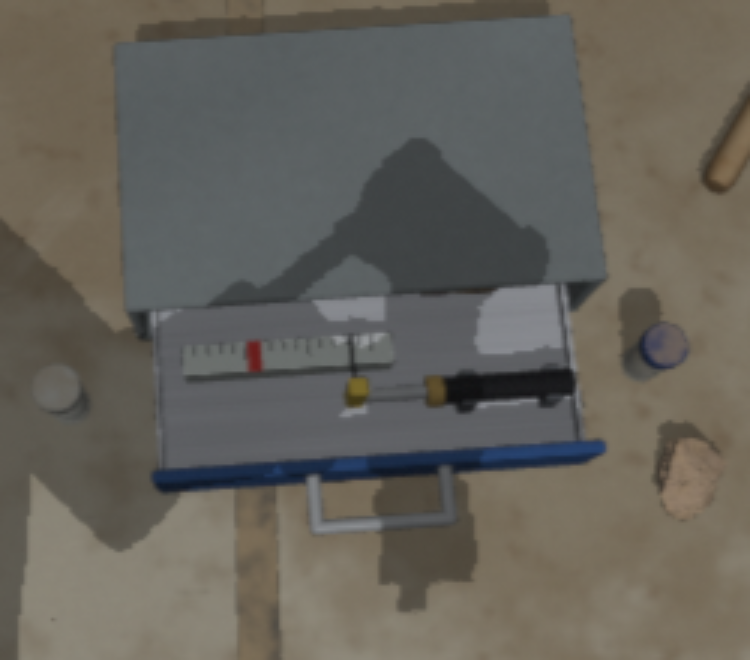

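The tray is out to its stop. In the crop the yellow post is at (357,390), the pointer at (352,350) and the red mark at (254,356).

```bash
cat > g.py <<'E'
from h import *
import sys
Y=np.array([-np.sin(.0475),np.cos(.0475)]);X=np.array([Y[1],-Y[0]])
def meas(im):
    P=pts(im);p=im["pixels"];h=cv2.cvtColor(p,cv2.COLOR_BGR2HSV);H,S,V=[h[...,i].astype(int) for i in range(3)]
    reg=(P[...,0]>.50)&(P[...,0]<.64)&(P[...,1]<-.02)&(P[...,1]>-.33)
    o={}
    for n,m,z in(("mark",((H<8)|(H>172))&(S>120)&(P[...,2]<.06),.042),("post",(H>20)&(H<35)&(S>130)&(P[...,2]>.07),.078),("ptr",(V<60)&(P[...,2]<.052)&(P[...,2]>.036)&(P[...,1]>-.22),.046)):
        m=m&reg;v,u=np.nonzero(m)
        if len(u)==0:continue
        w=np.array([ray(im,a,b,z)[:2] for a,b in zip(u,v)])
        c=w.mean(0);r=w@Y
        o[n]=c;print(n,len(u),u.mean().round(1),v.mean().round(1),c.round(4),"cabXY",(c@X).round(4),(c@Y).round(4),"yrange",r.min().round(4),r.max().round(4),"3d",P[m].mean(0).round(4))
    return o
E
python3 - <<'E'
from g import *
for n in("top1","scene1"):
    print(n);meas(np.load(n+".npy",allow_pickle=True).item())
E
```

```text
top1
mark 38 254.5 198.5 [ 0.5938 -0.1027] cabXY 0.5883 -0.1307 yrange -0.1345 -0.127 3d [ 0.5935 -0.1027  0.0432]
post 41 288.7 209.1 [ 0.5618 -0.172 ] cabXY 0.553 -0.1985 yrange -0.205 -0.1925 3d [ 0.5618 -0.172   0.078 ]
ptr 71 264.1 227.9 [ 0.53   -0.1215] cabXY 0.5236 -0.1465 yrange -0.2426 -0.0499 3d [ 0.5301 -0.1215  0.0448]
scene1
mark 22 255.1 197.8 [ 0.5932 -0.1061] cabXY 0.5875 -0.1341 yrange -0.1711 -0.128 3d [ 0.5959 -0.1045  0.0383]
post 29 271.4 210.1 [ 0.5559 -0.1764] cabXY 0.5469 -0.2026 yrange -0.2095 -0.196 3d [ 0.5577 -0.1754  0.0753]
ptr 13 240.2 178.6 [ 0.6271 -0.0361] cabXY 0.6247 -0.0659 yrange -0.2009 -0.0514 3d [ 0.6279 -0.0355  0.0449]
```

Emit:
step_arm(commands=[[[0, 0, 0, 0.1111], [0, 0, 0, 0.1111], [0, 0, 0, 0.1111], [0, 0, 0, 0.1111], [0, 0, 0, 0.1111], [0, 0, 0, 0.1111], [0, 0, 0, 0.1111], [0, 0, 0, 0.1111]]])

```text
t: 9.1
eef_pos: [0.2973, -0.1918, 0.2142]
orientation: [-0.0, 0.994, 0.108, 0.0]
force: [-0.5, -0.8, 0.1]
width: 0.0498
finger_force: 0.0
```

Emit:
step_arm(commands=[[[0, 0, 0, 0.1111], [0.0595, -0.009, 0, 0], [0.0595, 0, 0, 0], [0.0595, 0, 0, 0], [0.0595, 0, 0, 0], [0.0595, 0, 0, 0], [0.0595, 0, 0, 0], [0, 0, 0, 0]]])

```text
t: 10.1
eef_pos: [0.567, -0.1715, 0.2124]
orientation: [-0.0, 1.0, 0.025, -0.0]
force: [-1.3, 0.4, -0.3]
width: 0.0499
finger_force: 0.0
```

Emit:
step_arm(commands=[[[0, 0, 0, 0]]])

```text
t: 10.22
eef_pos: [0.5631, -0.1717, 0.2133]
orientation: [-0.0, 1.0, 0.024, -0.001]
force: [-0.2, -0.3, 0.5]
width: 0.0498
finger_force: 0.0
```

Emit:
step_arm(commands=[[[-0.003, 0, 0, 0], [0, 0, 0.05, 0], [0, 0, 0.05, 0], [0, 0, 0.05, 0], [0, 0, 0.045, 0], [0, 0, 0.03, 0], [0, 0, 0, 0], [0, 0, 0, 0]]])

```text
t: 11.22
eef_pos: [0.5606, -0.173, 0.0469]
orientation: [0.0, 1.0, 0.023, 0.001]
force: [-0.4, -0.4, 3.3]
width: 0.0498
finger_force: 1.5
```

Emit:
step_arm(commands=[[[0, 0, 0, 0], [0, 0, 0, 0], [0, 0, 0, 0], [0, 0, 0, 0]]], claw=0)

```text
t: 11.72
eef_pos: [0.5609, -0.1735, 0.0467]
orientation: [0.001, 1.0, 0.023, 0.001]
force: [-0.9, -3.0, 6.4]
width: 0.0137
finger_force: 36.0
```

```bash
python3 - <<'E'
from g import *
im=get_image("scene");np.save("scene2.npy",im,allow_pickle=True)
a=cv2.resize(im["pixels"][140:260,210:340],None,fx=4,fy=4)
cv2.imwrite("pics/s3.png",a)
t=get_image("top");np.save("top2.npy",t,allow_pickle=True);meas(t)
print(sense()["force"],sense()["eef_pos"])
E
```

```text
ptr 8 216.8 187.0 [ 0.62   -0.0223] cabXY 0.6182 -0.0517 yrange -0.0526 -0.0499 3d [ 0.6212 -0.0218  0.0414]
[-1.41120139 -2.73289118  7.4476675 ] [ 0.56086776 -0.17345589  0.04665674]
```

View pics/s3.png

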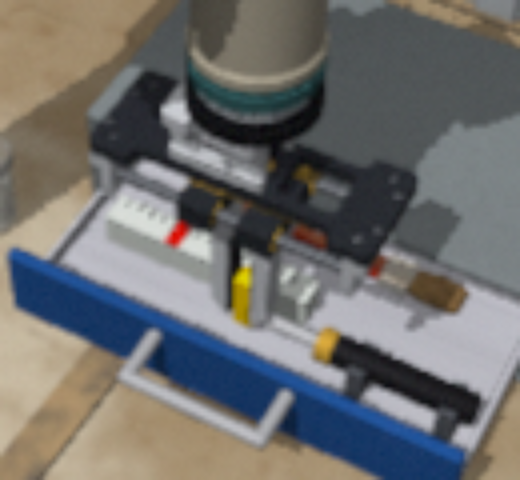

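The post, at about crop (242,295), sits between the fingers and the tube mouth is clear. I'll ease the slight downward press and then draw the rod.

Emit:
step_arm(commands=[[[0, 0, -0.003, 0], [0, -0.013, 0, 0], [0, -0.013, 0, 0], [0, -0.013, 0, 0], [0, -0.013, 0, 0], [0, -0.013, 0, 0], [0, -0.013, 0, 0], [0, 0, 0, 0]]])

```text
t: 12.82
eef_pos: [0.5572, -0.1133, 0.0469]
orientation: [0.0, 1.0, 0.024, -0.001]
force: [2.2, -4.4, -12.9]
width: 0.014
finger_force: 35.9
```

Emit:
step_arm(commands=[[[0, -0.01, 0, 0], [0, 0, 0, 0], [0, 0, 0, 0]]])

```text
t: 13.2
eef_pos: [0.5568, -0.1066, 0.0469]
orientation: [0.0, 1.0, 0.024, -0.001]
force: [2.3, -4.4, -13.7]
width: 0.0135
finger_force: 35.9
```

```bash
python3 - <<'E'
from g import *
s=sense();print(s["force"],s["eef_pos"],s["eef_pos"][:2]@Y,s["width"])
for n,(a,b,c,d) in dict(scene=(140,260,200,330),top=(140,260,200,330)).items():
    im=get_image(n);np.save(n+"3.npy",im,allow_pickle=True)
    cv2.imwrite(f"pics/{n}3.png",cv2.resize(im["pixels"][a:b,c:d],None,fx=5,fy=5,interpolation=cv2.INTER_CUBIC));meas(im)
cv2.imwrite("pics/both3.png",np.hstack([cv2.imread("pics/scene3.png"),cv2.imread("pics/top3.png")])[:, :])
a=cv2.imread("pics/both3.png");cv2.imwrite("pics/both3.png",cv2.resize(a,(800,370)))
E
```

```text
[  2.32935673  -4.44750439 -13.72621837] [ 0.5568166  -0.10661249  0.0468822 ] -0.13293108232329684 0.013453833918176068
mark 5 274.8 201.0 [ 0.611  -0.1551] cabXY 0.6029 -0.1839 yrange -0.259 -0.1332 3d [ 0.6196 -0.1508  0.0301]
post 48 249.1 190.8 [ 0.5803 -0.0962] cabXY 0.5751 -0.1237 yrange -0.1431 -0.0679 3d [ 0.5496 -0.116   0.1181]
ptr 1 250.0 230.0 [ 0.4969 -0.1514] cabXY 0.4891 -0.1748 yrange -0.1748 -0.1748 3d [ 0.5023 -0.1478  0.0366]
```

View pics/scene3.png

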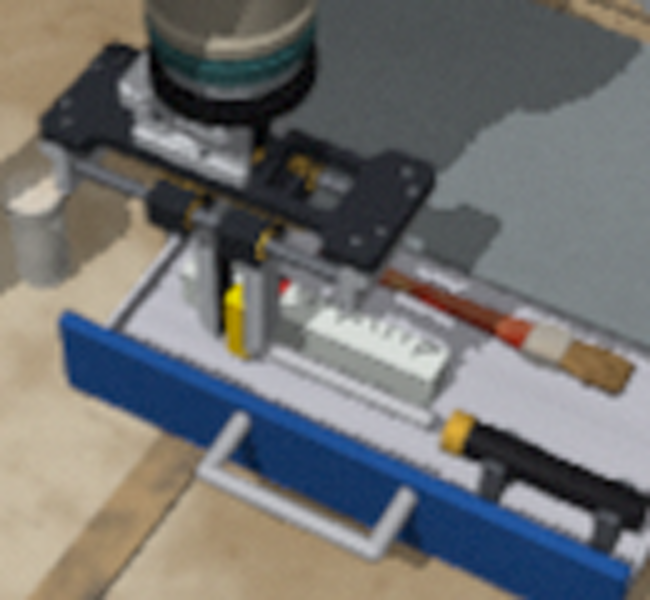

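The post is held at crop (237,320), and the red mark shows at (285,287), partly hidden by the finger. The pointer is hidden too, so I'll refine the pointer-to-mark distance from the unobstructed pictures.

```bash
python3 - <<'E'
from g import *
for n,near in(("top1",.5945),("scene1",.5945)):
    im=np.load(n+".npy",allow_pickle=True).item();b=im["pixels"].astype(np.float32)
    K,R,t=im["K"],im["R"],im["t"]
    ys=np.arange(-.235,-.09,.0005)
    def prof(cx,z):
        w=np.array([[*(cx*X+y*Y),z] for y in ys]);c=w@R.T+t
        m=(c[:,:2]/c[:,2:]*[K[0,0],K[1,1]]+[K[0,2],K[1,2]]).astype(np.float32)
        return cv2.remap(b,m[None,:,0],m[None,:,1],cv2.INTER_LINEAR)[0]
    for cx in(.580,.584,.588,.592):
        p=prof(cx,.042);q=prof(cx,.046)
        r=np.clip(p[:,2]-p[:,1]-25,0,None);k=ys>-.17
        g=q.sum(1);w=(ys<-.18)&(ys>-.22);i=np.argmin(np.where(w,g,1e9));d=np.clip(np.median(g[w])*.75-g,0,None)*(abs(ys-ys[i])<.008)
        M=(r*k)@ys/(r*k).sum();Q=d@ys/max(d.sum(),1e-6);print(n,cx,M.round(4),Q.round(4),"diff",(M-Q).round(4),d.sum().round())
E
```

```text
top1 0.58 -0.1305 -0.1992 diff 0.0687 326.0
top1 0.584 -0.1307 -0.1995 diff 0.0688 304.0
top1 0.588 -0.1306 -0.1996 diff 0.0691 322.0
top1 0.592 -0.1304 -0.199 diff 0.0686 445.0
scene1 0.58 -0.1322 -0.2015 diff 0.0694 419.0
scene1 0.584 -0.1322 -0.2013 diff 0.0691 800.0
scene1 0.588 -0.1324 -0.2012 diff 0.0688 1025.0
scene1 0.592 -0.1321 -0.2012 diff 0.0691 806.0
```

Emit:
step_arm(commands=[[[0, -0.003, 0.0015, 0], [0, 0, 0, 0], [0, 0, 0, 0], [0, 0, 0, 0]]])

```text
t: 13.8
eef_pos: [0.5567, -0.1047, 0.0468]
orientation: [0.0, 1.0, 0.024, -0.001]
force: [0.9, -4.2, -7.7]
width: 0.0135
finger_force: 36.0
```

```bash
python3 - <<'E'
from g import *
s=sense();print(s["force"],s["eef_pos"],s["eef_pos"][:2]@Y+.1999,s["width"])
im=get_image("scene");P=pts(im);p=im["pixels"].astype(int)
cv2.imwrite("pics/s5.png",cv2.resize(im["pixels"][180:220,230:290],None,fx=10,fy=10,interpolation=cv2.INTER_CUBIC))
t=get_image("top");cv2.imwrite("pics/t5.png",cv2.resize(t["pixels"][120:300,170:420],None,fx=3,fy=3))
E
```

```text
[ 0.94195017 -4.16488179 -7.70908815] [ 0.55674675 -0.10471149  0.04680021] 0.06887108431393082 0.013536381146638127
```

View pics/s5.png

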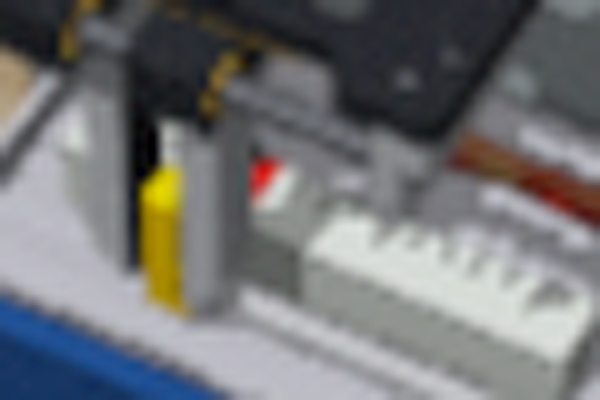

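View pics/t5.png

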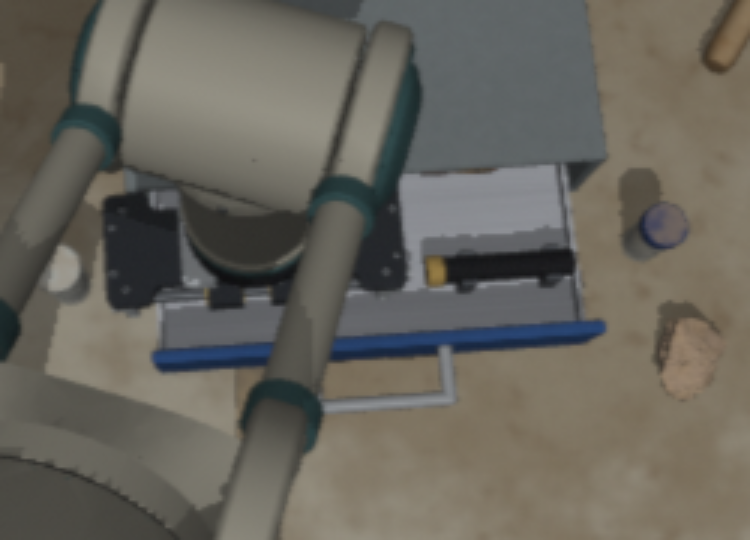

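The scene crop shows the post at (160,240) still between the fingers, with the red mark's right end just behind them at (265,180). The top view shows the tray still fully out, and the vials and stone where they were. TCP travel puts the draw at 68.9 mm; the target is about 69.

```bash
python3 -c "
from cell import *
print(finish_job())"
```

```text
the job is handed in; nothing more can be done
None
```

I pulled the tray out to its stop and drew the rod 68.9 mm (about 69 mm was needed). I handed the job in still gripping the post; the pointer was hidden by the gripper, so its place on the mark comes from arm travel, not sight. The vials and stone look untouched.

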